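Stand the thin-walled sleeve in the inspection nest

TASK

Three freshly turned aluminium pieces stand on the rubber mat. Pick up the tall plain sleeve, gripping it with no more than 45 N because its wall is thin, and set it down gently, standing upright inside the round rim of the inspection nest on the granite surface plate; do not drop it in or ram it down. Let go of it, and leave the short collar and the flanged plug where they stand.

Things in the scene. Friction and masses are not known exactly. Their poses are not given: they have to be found in the camera images.
- sleeve_mid (a point): tall plain sleeve: upright open aluminium tube, 40 mm outside diameter all along, 2.5 mm wall, 70 mm tall, about 50 g, on a 3 mm rubber mat on the work surface. Point: its centre, half-way up (35 mm above its foot); z: its axis, up. Grip its upper half from above, any yaw. Over 45 N on a finger spoils it; 25 N carries it. The three pieces stand at least 110 mm apart, centre to centre
- nest_floor (a point): inspection nest, fixed on a 50 mm high dark granite plate (300 x 250 mm): 100 mm square, 10 mm thick steel base with a round black rim, 66 mm inside and 80 mm outside diameter, around a flat rubber floor. Point: centre of the floor's upper surface, where the sleeve's foot is to rest, 62 mm above the work surface; the rim is 6 mm higher; z up. Nothing taller is on the granite
- collar_mid (a point): bystander: the short aluminium collar (body collar), same 40 mm outside diameter tube as the sleeve but only 30 mm tall, upright on the mat; the point is at its centre, 15 mm above its foot
- plug_mid (a point): bystander: the solid aluminium flanged plug (body plug), 70 mm tall like the sleeve but with a solid top, 36 mm diameter on a foot flange of 56 mm diameter and 14 mm height, upright on the mat; the point is on its axis, 35 mm above its foot
There are look-alikes about, which are no part of the job. What is shaped like the part that bears sleeve_mid but blue is not meant.

How it is judged:
By the outcome, as a careful person would: the job done as asked, in the order asked, and still so for the second after the job is handed in, with the robot touching nothing.
It also fails if it takes over 45 s, if anything falls off the work surface, if the arm or the gripper's body presses on something with over 40 N, if the wrist force passes 120 N, or if a joint passes its speed limit or range.

ROBOT

A 6-joint arm with a two-finger parallel gripper is mounted at the origin on the work surface. World frame = base frame: x ahead of the robot, y to its left, z up, the work surface at z = 0. Lengths are in m, angles in rad, forces in N, time in s.
With the tool pointing down it reaches from about 0.25 to 0.8 m from the base axis. Payload 8.5 kg.
Tool frame: the origin (TCP) lies on the centre line of the jaws, within the pads' length; the fingertips stand 8 mm ahead of it and the grasp point (between the pads) lies 11 mm behind it; z points along the fingers, y is the line along which they close (so a half turn about z gives the same grasp; the last joint's range is limited). The gripper opens to 85 mm and grips with 20 to 120 N. Pads are 22 mm wide; open, the fingers measure 114 mm over their backs; the gripper's body (76 mm by 85 mm) begins 54 mm behind the grasp point. The pads swing forward as they close: fully open they stand 13 mm farther back than shut.
Start: joints at [1.201, 0.238, -0.013, 1.319, 0, 1.571], TCP at [0.19, 0.489, 0.239] pointing down, gripper open.
Joint ranges: [-2.66, 2.66], [-1.03, 1.9], [-1.14, 1.46], [-1.82, 2.27], [-1.45, 1.34], [-3.14, 3.14]. Speed limits (rad/s): [2.22, 2.22, 2.79, 3.14, 3.14, 3.14].

INTERFACE

Orientations are given as a unit quaternion [x, y, z, w].
In Python, from cell import bot gives the robot as it stands.
- The arm moves only by the tool drive_tool, never from a script. Its argument "commands" is a list of rows, each an object of numbers: "tx", "ty", "tz": the shift along the tool's x, y, z in cm; "rx", "ry", "rz": the turn, a rotation vector about the tool's x, y, z in degrees. In form: [{"tx": .., "ty": .., "tz": .., "rx": .., "ry": .., "rz": ..}, ...]. A call has 1 to 10 rows; each row is the pose to reach, as a shift and turn from the pose commanded when the call began, along the tool's axes at that moment; what a row does not reach only later rows make up. A row lasts 1/10 s, in which the tool goes at most 50 mm and 8.59 degrees, less where a joint would pass 70% of its speed; a pose out of reach is approached as far as the arm can. A call with a gripper value outside its range is refused whole. "hand" is the finger opening in cm, from 0 to 8.54, set as the call begins (left out, the last holds). The fingers move at their own pace and stop on an object; "force" is the grip in N (left out, the last holds). Time passes only in rows, so rows that repeat a pose let the fingers close. It gives the time, the measured TCP pose, the force, the opening and the grip force at its end, in the units of the state.
- bot.observe(): the state, without advancing time (a new reading comes with each control period).
- bot.grab_frame(name): name is "side" or "top" or "wrist"; returns a dict with "img" (480x640x3 uint8, red, green, blue), "fx", "fy", "cx", "cy" (pixels), "dist_coeffs" ([k1, k2, p1, p2, k3] as OpenCV has them; the pictures are not rectified), "cam_to_world" (4x4, takes a point from camera to world coordinates). Camera axes: x right, y down, z forward; pixel columns grow to the right and rows downward; lengths in m; the calibration is good to about 2 mm. A picture is of the moment at which its call begins. There is no depth.
- bot.job_done(): hands the job in; it is judged then, once.
The state is a dict: "clock": time; "joints": joint angles; "joint_vel": joint speeds; "tau": joint torques, N m; "position": TCP position; "tool_rot": TCP orientation; "contact_force": force on the tool from outside, world axes, zero at the start; "wrist_torque": the same for the moment, N m; "width": finger opening in m; "grip_force": force on a finger pad.
Only numpy, scipy, OpenCV 4.12 (cv2) and the standard library are available. Lean on these libraries where they do the work, as an engineer would, in place of code of your own. Each camera call takes 0.05 s, during which the arm holds its last target. There are 200 camera calls.

## Working session

There is one attempt and no reset: what is moved stays moved. The work goes in short steps, Python scripts to look and compute and a tool call to move; the robot and the scene stay as the last step left them, time stands still between calls to the robot, and variables do not carry over. Pictures are saved under pics/ and viewed, at most 10 in all, crops included, and the job is handed in when it is done.

Besides the shell and the picture viewer there is one more tool, called after ">>>" as name(argument=value, ...) on one line, values as JSON. drive_tool: Moves the arm, as the interface text tells. Its arguments: {"type":"object","properties":{"commands":{"type":"array"},"hand":{"type":"number"},"force":{"type":"number"}},"required":["commands"]}

```bash
mkdir -p pics; cat > h.py <<'E'
import numpy as np, cv2
from cell import bot
def save(n,f): cv2.imwrite(f"pics/{f}.png",n["img"][:,:,::-1])
def ray(f,u,v):
    K=np.array([[f["fx"],0,f["cx"]],[0,f["fy"],f["cy"]],[0,0,1]])
    p=cv2.undistortPoints(np.array([[[u,v]]],float),K,np.array(f["dist_coeffs"],float))[0,0]
    M=np.array(f["cam_to_world"]); return M[:3,3],M[:3,:3]@np.array([p[0],p[1],1])
def onz(f,u,v,z):
    o,d=ray(f,u,v); return (o+d*(z-o[2])/d[2]).round(4)
E
python3 - <<'E'
from h import *
import pickle
F={n:bot.grab_frame(n) for n in("top","side","wrist")}
pickle.dump(F,open("F.pkl","wb"))
for n in F: save(F[n],n+"1")
for n in F: print(n,np.array(F[n]["cam_to_world"]).round(3).tolist(),F[n]["fx"])
print(bot.observe())
E
```

```text
top [[-0.016, -0.985, 0.171, 0.435], [-1.0, 0.016, -0.003, 0.02], [0.0, -0.171, -0.985, 0.998], [0.0, 0.0, 0.0, 1.0]] 585.828491861764
side [[-0.91, -0.188, 0.369, 0.282], [-0.414, 0.451, -0.791, 0.753], [-0.018, -0.873, -0.488, 0.52], [0.0, 0.0, 0.0, 1.0]] 450.99734166657623
wrist [[0.362, 0.89, 0.278, 0.117], [0.932, -0.345, -0.109, 0.515], [-0.001, 0.299, -0.954, 0.372], [0.0, 0.0, 0.0, 1.0]] 432.73247985414315
{'clock': 0.15, 'joints': array([ 1.20097223e+00,  2.38651947e-01, -1.40334967e-02,  1.31919155e+00,
        1.35648536e-05,  1.57081516e+00]), 'joint_vel': array([ 0.0008952 , -0.00207799,  0.00219075,  0.00107579,  0.00121438,
       -0.00136039]), 'tau': array([ 1.62572764e-03, -5.39076769e+01,  3.46598911e+01,  1.44715313e-02,
        6.32924684e-05,  2.18973469e-06]), 'position': array([0.18965226, 0.48923338, 0.23883115]), 'tool_rot': array([ 1.83869315e-01,  9.82950550e-01, -5.29873690e-04, -1.06007121e-04]), 'contact_force': array([ 0.21926191, -0.61114344,  0.97663009]), 'wrist_torque': array([-0.01882159, -0.01356661, -0.01576975]), 'grip_force': 0.0, 'width': 0.0852784084189347}
```

View pics/top1.png

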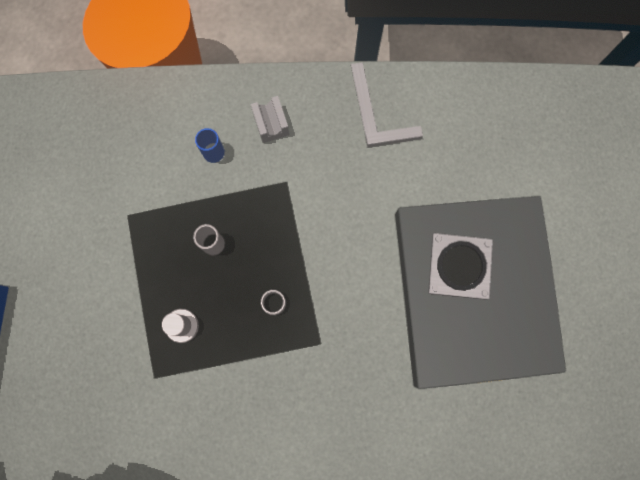

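View pics/side1.png

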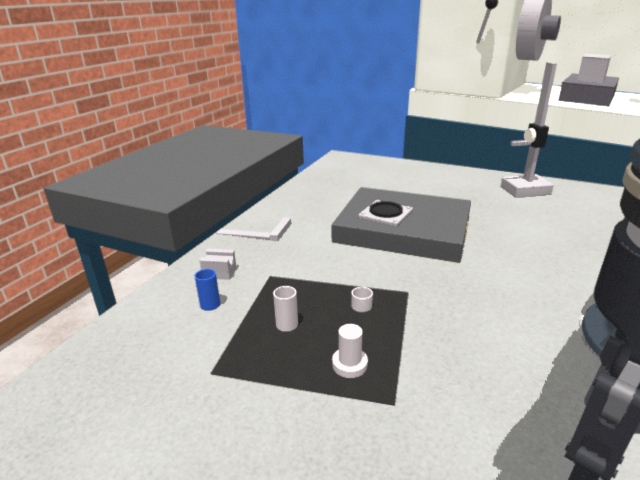

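The top view shows candidates for the sleeve: an open aluminium tube at (208,238), a blue tube at (210,145), a short collar at (273,302) and the flanged plug at (180,325). The tube at (208,238) fits: it is plain, open, tall (side view 286,308) and not blue. The nest rim is at (462,265).

```bash
python3 - <<'E'
from h import *
import pickle
F=pickle.load(open("F.pkl","rb")); f=F["top"]; im=f["img"].astype(int)
g=cv2.cvtColor(f["img"],cv2.COLOR_RGB2GRAY)
def bore(u,v,r,dark,name,z):
    # bright blobs in window: outer contours
    x0,y0=u-r,v-r; w=g[y0:v+r,x0:u+r]
    m=((w<dark) if name=="nest" else (w>dark)).astype(np.uint8)
    cs,_=cv2.findContours(m,cv2.RETR_CCOMP,cv2.CHAIN_APPROX_NONE)
    for c in sorted(cs,key=cv2.contourArea)[::-1][:3]:
        if len(c)>8:
            e=cv2.fitEllipse(c); p=(e[0][0]+x0,e[0][1]+y0)
            print(name,np.round(p,1),np.round(e[1],1),cv2.contourArea(c),onz(f,*p,z))
bore(208,240,26,75,"sleeve",.073); bore(462,265,38,45,"nest",.068)
bore(273,302,20,75,"collar",.033); bore(180,325,26,75,"plug",.073)
a=cv2.resize(f["img"][200:350,140:310],None,fx=3,fy=3); 
s=cv2.resize(F["side"]["img"][260:390,190:390],None,fx=3,fy=3)[:390]
o=np.zeros((450,800,3),np.uint8); o[:,:400]=a[:,:400]; o[:390,400:]=s[:,100:500]
cv2.imwrite("pics/crop1.png",o[:,:,::-1])
E
```

```text
sleeve [207.9 238.7] [25.2 33.7] 656.5 [0.6054 0.195  0.073 ]
sleeve [209.  239.7] [ 9.9 16.8] 129.0 [0.6038 0.1933 0.073 ]
collar [272.6 301.8] [24.8 25. ] 486.0 [0.5054 0.0939 0.033 ]
collar [272.6 301.9] [19.3 20.1] 302.5 [0.5052 0.0939 0.033 ]
plug [179.6 325.2] [33.5 36. ] 941.0 [0.4671 0.2386 0.073 ]
```

View pics/crop1.png

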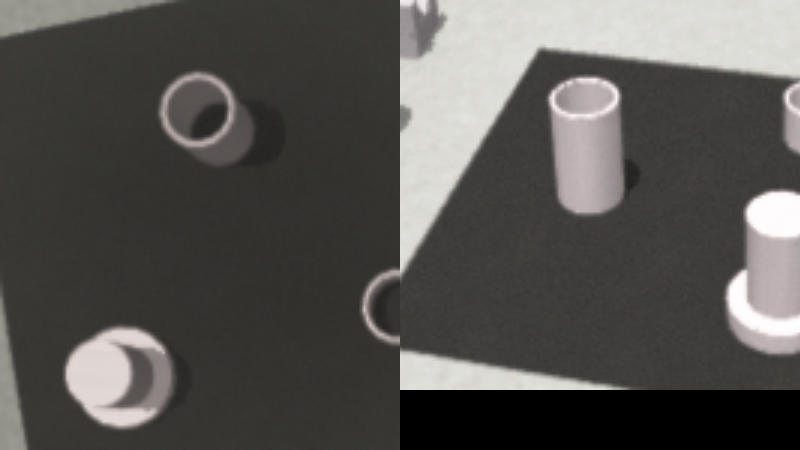

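The crop confirms an open, tall, plain aluminium tube, with its top ring centred near top-view pixel (206,236.5). Next I work out the move to a point above it, and a first estimate of the nest.

```bash
cat >> h.py <<'E'
from scipy.spatial.transform import Rotation as R
def shift(p):
    s=bot.observe(); return (R.from_quat(s["tool_rot"]).inv().apply(np.array(p)-s["position"])*100).round(2)
E
python3 - <<'E'
from h import *
import pickle
F=pickle.load(open("F.pkl","rb")); f=F["top"]
p=onz(f,206,236.5,.073); print(p, shift([p[0],p[1],.2]))
g=cv2.cvtColor(f["img"],cv2.COLOR_RGB2GRAY)
w=(g[225:310,420:505]>110).astype(np.uint8)
cs,h=cv2.findContours(w,cv2.RETR_CCOMP,cv2.CHAIN_APPROX_NONE)
for c in sorted(cs,key=cv2.contourArea)[::-1][:3]:
    e=cv2.fitEllipse(c); q=np.array(e[0])+[420,225]; print(q,e[1],cv2.contourArea(c),onz(f,*q,.060),onz(f,*q,.068))
E
```

```text
[0.6091 0.1982 0.073 ] [-49.63 -11.97   3.9 ]
[460.75257492 265.71768951] (69.23353576660156, 72.01879119873047) 3571.5 [ 0.5566 -0.2144  0.06  ] [ 0.5555 -0.2124  0.068 ]
[461.56719208 265.35569   ] (49.91599655151367, 50.82087707519531) 1989.5 [ 0.5571 -0.2158  0.06  ] [ 0.5561 -0.2138  0.068 ]
```

>>> drive_tool(commands=[{"tx":-5,"ty":-1.2},{"tx":-10,"ty":-2.4},{"tx":-15,"ty":-3.6},{"tx":-20,"ty":-4.8},{"tx":-25,"ty":-6},{"tx":-29.5,"ty":-7.2},{"tx":-34,"ty":-8.4},{"tx":-38.5,"ty":-9.6},{"tx":-43,"ty":-10.8},{"tx":-47,"ty":-11.8,"tz":2}], hand=8.5, force=25)

```text
invalid input
```

>>> drive_tool(commands=[{"tx":-2.6,"ty":-0.2,"tz":1.9},{"tx":-2.6,"ty":-0.2,"tz":1.9},{"tx":-2.6,"ty":-0.2,"tz":1.9},{"tx":-2.6,"ty":-0.2,"tz":1.9}])

```text
invalid input
```

```bash
python3 - <<'E'
from h import *
import pickle
f=bot.grab_frame("wrist"); pickle.dump(f,open("w2.pkl","wb")); save(f,"wrist2")
s=bot.observe();print(s["clock"],s["position"],s["tool_rot"],s["contact_force"],s["joints"].round(2))
E
```

```text
0.2 [0.189637   0.48928714 0.23890195] [ 1.83831661e-01  9.82957633e-01 -4.49227219e-04 -1.00794312e-04] [ 0.49653345  0.83958828 -0.37206425] [ 1.2   0.24 -0.01  1.32  0.    1.57]
```

View pics/wrist2.png

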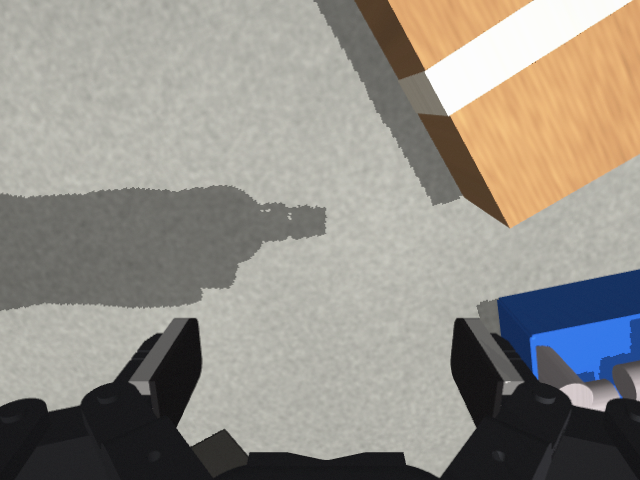

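The moves were refused, so every row needs all six fields. The wrist view shows only clear table below, a blue bin at right (570,350) and a box at upper right; the path (down and left in the picture) leads away from both.

>>> drive_tool(commands=[{"tx":-5,"ty":-1.2,"tz":0,"rx":0,"ry":0,"rz":0},{"tx":-10,"ty":-2.4,"tz":0,"rx":0,"ry":0,"rz":0},{"tx":-15,"ty":-3.6,"tz":0,"rx":0,"ry":0,"rz":0},{"tx":-20,"ty":-4.8,"tz":0,"rx":0,"ry":0,"rz":0},{"tx":-25,"ty":-6,"tz":0,"rx":0,"ry":0,"rz":0},{"tx":-29.5,"ty":-7.2,"tz":0,"rx":0,"ry":0,"rz":0},{"tx":-34,"ty":-8.4,"tz":0,"rx":0,"ry":0,"rz":0},{"tx":-38.5,"ty":-9.6,"tz":0,"rx":0,"ry":0,"rz":0},{"tx":-43,"ty":-10.8,"tz":0,"rx":0,"ry":0,"rz":0},{"tx":-47,"ty":-11.8,"tz":2,"rx":0,"ry":0,"rz":0}], hand=8.5, force=25)

```text
clock: 1.2
position: [0.5881, 0.2082, 0.2211]
tool_rot: [0.184, 0.983, 0.001, 0.002]
contact_force: [0.4, 0.7, 0.3]
width: 0.0849
grip_force: 0.0
```

>>> drive_tool(commands=[{"tx":-2.6,"ty":-0.2,"tz":1.9,"rx":0,"ry":0,"rz":0},{"tx":-2.6,"ty":-0.2,"tz":1.9,"rx":0,"ry":0,"rz":0},{"tx":-2.6,"ty":-0.2,"tz":1.9,"rx":0,"ry":0,"rz":0},{"tx":-2.6,"ty":-0.2,"tz":1.9,"rx":0,"ry":0,"rz":0}])

```text
clock: 1.6
position: [0.6083, 0.1989, 0.2009]
tool_rot: [0.184, 0.983, 0.0, 0.0]
contact_force: [0.5, -0.2, -0.3]
width: 0.0849
grip_force: 0.0
```

```bash
python3 - <<'E'
from h import *
import pickle
f=bot.grab_frame("wrist"); pickle.dump(f,open("w2.pkl","wb")); save(f,"wrist3")
s=bot.observe();print(s["clock"],s["position"],s["tool_rot"],s["contact_force"],s["joints"].round(2))
E
```

```text
1.65 [0.60829755 0.1991393  0.20126165] [1.83312915e-01 9.83054512e-01 2.41685089e-04 3.77666789e-04] [-0.55333064  0.00174116 -0.20002116] [0.32 0.45 0.21 1.33 0.   0.69]
```

View pics/wrist3.png

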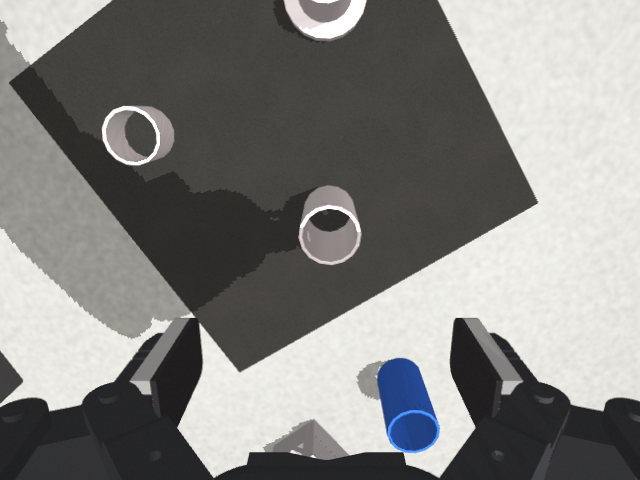

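The wrist view shows the sleeve's top ring centred near (330,235), the collar at (131,135), the plug at (325,0) and the blue tube's top at (413,430).

```bash
python3 - <<'E'
from h import *
import pickle
f=pickle.load(open("w2.pkl","rb"))
for n,u,v,z in(("sleeve",330,235,.073),("L",299.5,235,.073),("R",360.5,235,.073),("T",330,206,.073),("B",330,264.5,.073),("blue",413,430,.07),("collar",131,135,.033)):
    p=onz(f,u,v,z); print(n,p,shift(p))
E
```

```text
sleeve [0.6101 0.1988 0.073 ] [-0.17  0.03 12.83]
L [0.6031 0.1808 0.073 ] [-0.17 -1.91 12.83]
R [0.617  0.2167 0.073 ] [-0.17  1.94 12.83]
T [0.5926 0.2055 0.073 ] [ 1.7   0.02 12.83]
B [0.6286 0.1917 0.073 ] [-2.15  0.03 12.83]
blue [0.7751 0.2018 0.07  ] [-15.45   6.25  13.14]
collar [0.506  0.0939 0.033 ] [  5.76 -13.51  16.81]
```

>>> drive_tool(commands=[{"tx":-0.2,"ty":0,"tz":3,"rx":0,"ry":0,"rz":0},{"tx":-0.2,"ty":0,"tz":6,"rx":0,"ry":0,"rz":0},{"tx":-0.2,"ty":0,"tz":9,"rx":0,"ry":0,"rz":0},{"tx":-0.2,"ty":0,"tz":11.5,"rx":0,"ry":0,"rz":0},{"tx":-0.2,"ty":0,"tz":13.5,"rx":0,"ry":0,"rz":0},{"tx":-0.2,"ty":0,"tz":15,"rx":0,"ry":0,"rz":0},{"tx":-0.2,"ty":0,"tz":15.6,"rx":0,"ry":0,"rz":0},{"tx":-0.2,"ty":0,"tz":15.6,"rx":0,"ry":0,"rz":0},{"tx":-0.2,"ty":0,"tz":15.6,"rx":0,"ry":0,"rz":0}])

```text
clock: 2.55
position: [0.6111, 0.1982, 0.0455]
tool_rot: [0.184, 0.983, 0.0, 0.001]
contact_force: [-1.0, -0.0, 1.0]
width: 0.0847
grip_force: 0.0
```

>>> drive_tool(commands=[{"tx":0,"ty":0,"tz":0,"rx":0,"ry":0,"rz":0},{"tx":0,"ty":0,"tz":0,"rx":0,"ry":0,"rz":0},{"tx":0,"ty":0,"tz":0,"rx":0,"ry":0,"rz":0},{"tx":0,"ty":0,"tz":0,"rx":0,"ry":0,"rz":0},{"tx":0,"ty":0,"tz":0,"rx":0,"ry":0,"rz":0},{"tx":0,"ty":0,"tz":0,"rx":0,"ry":0,"rz":0},{"tx":0,"ty":0,"tz":0,"rx":0,"ry":0,"rz":0},{"tx":0,"ty":0,"tz":0,"rx":0,"ry":0,"rz":0}], hand=3.6, force=25)

```text
clock: 3.35
position: [0.611, 0.1976, 0.0449]
tool_rot: [0.184, 0.983, 0.0, 0.0]
contact_force: [-1.4, -0.7, 5.9]
width: 0.0398
grip_force: 25.0
```

Gripped: opening 39.8 mm, 25 N. Now lift, then move across.

>>> drive_tool(commands=[{"tx":0,"ty":0,"tz":-1,"rx":0,"ry":0,"rz":0},{"tx":0,"ty":0,"tz":-3,"rx":0,"ry":0,"rz":0},{"tx":0,"ty":0,"tz":-6,"rx":0,"ry":0,"rz":0},{"tx":0,"ty":0,"tz":-9,"rx":0,"ry":0,"rz":0},{"tx":0,"ty":0,"tz":-12,"rx":0,"ry":0,"rz":0},{"tx":0,"ty":0,"tz":-14,"rx":0,"ry":0,"rz":0},{"tx":0,"ty":0,"tz":-15,"rx":0,"ry":0,"rz":0},{"tx":0,"ty":0,"tz":-15,"rx":0,"ry":0,"rz":0}])

```text
clock: 4.15
position: [0.6112, 0.1977, 0.1957]
tool_rot: [0.184, 0.983, 0.0, 0.001]
contact_force: [0.3, 0.9, -0.9]
width: 0.0396
grip_force: 25.4
```

>>> drive_tool(commands=[{"tx":-0.4,"ty":-1.5,"tz":0,"rx":0,"ry":0,"rz":0},{"tx":-1.1,"ty":-4.5,"tz":0,"rx":0,"ry":0,"rz":0},{"tx":-2.1,"ty":-8.5,"tz":0,"rx":0,"ry":0,"rz":0},{"tx":-3.1,"ty":-12.5,"tz":0,"rx":0,"ry":0,"rz":0},{"tx":-4.1,"ty":-16.5,"tz":0,"rx":0,"ry":0,"rz":0},{"tx":-5.1,"ty":-20.5,"tz":0,"rx":0,"ry":0,"rz":0},{"tx":-6.1,"ty":-24.5,"tz":0,"rx":0,"ry":0,"rz":0},{"tx":-7.1,"ty":-28.5,"tz":0,"rx":0,"ry":0,"rz":0},{"tx":-8,"ty":-32.5,"tz":0,"rx":0,"ry":0,"rz":0},{"tx":-8.9,"ty":-36.5,"tz":0,"rx":0,"ry":0,"rz":0}])

```text
clock: 5.15
position: [0.56, -0.177, 0.1928]
tool_rot: [0.184, 0.983, 0.0, -0.001]
contact_force: [0.6, -0.2, -0.8]
width: 0.0396
grip_force: 25.4
```

>>> drive_tool(commands=[{"tx":-0.6,"ty":-2.4,"tz":0,"rx":0,"ry":0,"rz":0},{"tx":-0.8,"ty":-3.6,"tz":0,"rx":0,"ry":0,"rz":0},{"tx":-0.9,"ty":-3.9,"tz":0,"rx":0,"ry":0,"rz":0},{"tx":-0.9,"ty":-3.9,"tz":0,"rx":0,"ry":0,"rz":0},{"tx":-0.9,"ty":-3.9,"tz":0,"rx":0,"ry":0,"rz":0}])

```text
clock: 5.65
position: [0.5561, -0.2134, 0.1941]
tool_rot: [0.183, 0.983, 0.0, -0.0]
contact_force: [-0.1, 0.1, 0.0]
width: 0.0396
grip_force: 25.4
```

```bash
python3 - <<'E'
from h import *
import pickle
f=bot.grab_frame("wrist"); pickle.dump(f,open("w3.pkl","wb")); save(f,"wrist4")
s=bot.observe();print(s["clock"],s["position"],s["tool_rot"],s["contact_force"],s["joints"].round(2),s["width"],s["grip_force"])
E
```

```text
5.7 [ 0.55621364 -0.21330621  0.19420303] [ 1.83122859e-01  9.83090020e-01  8.58824866e-05 -1.50819301e-04] [ 0.37035327 -0.18728688  0.33931421] [-0.37  0.38  0.07  1.26  0.    0.  ] 0.03978299377356491 25.404604403302073
```

View pics/wrist4.png

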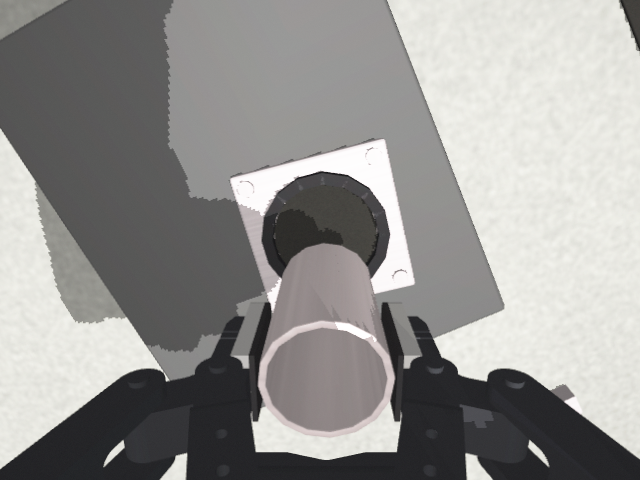

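The sleeve is held upright, its top ring at (327,378) and its foot near (325,262). The nest is right behind it: rim edges at (263,235), (389,235) and (322,172), base corners at (231,178), (384,139) and (414,283).

```bash
python3 - <<'E'
from h import *
import pickle
f=pickle.load(open("w3.pkl","rb"))
P=lambda u,v,z:onz(f,u,v,z)
c=(P(231,178,.06)+P(414,283,.06))/2; print("corners",c,shift(c), np.linalg.norm(P(231,178,.06)-P(384,139,.06)))
L,Rr,T=P(263,235,.068),P(389,235,.068),P(322,172,.068); print("rim",np.linalg.norm(L-Rr),(L+Rr)/2,shift((L+Rr)/2),shift(T))
zt=.194+.028
for q in((259,377),(395,377),(327,321),(327,436)): print(shift(P(*q,zt)))
E
```

```text
corners [ 0.55695 -0.2159   0.06   ] [-0.17 -0.22 13.42] 0.09703246879266754
rim 0.07901860540404393 [ 0.55635 -0.21565  0.068  ] [-0.1  -0.22 12.62] [ 3.84 -0.46 12.62]
[ 0.28 -2.13 -2.78]
[ 0.28  1.75 -2.78]
[ 2.06 -0.19 -2.78]
[-1.78 -0.19 -2.78]
```

>>> drive_tool(commands=[{"tx":-0.15,"ty":-0.15,"tz":1,"rx":0,"ry":0,"rz":0},{"tx":-0.15,"ty":-0.15,"tz":2.5,"rx":0,"ry":0,"rz":0},{"tx":-0.15,"ty":-0.15,"tz":4,"rx":0,"ry":0,"rz":0},{"tx":-0.15,"ty":-0.15,"tz":5.5,"rx":0,"ry":0,"rz":0},{"tx":-0.15,"ty":-0.15,"tz":6.5,"rx":0,"ry":0,"rz":0},{"tx":-0.15,"ty":-0.15,"tz":7.3,"rx":0,"ry":0,"rz":0},{"tx":-0.15,"ty":-0.15,"tz":7.8,"rx":0,"ry":0,"rz":0},{"tx":-0.15,"ty":-0.15,"tz":7.8,"rx":0,"ry":0,"rz":0},{"tx":-0.15,"ty":-0.15,"tz":7.8,"rx":0,"ry":0,"rz":0},{"tx":-0.15,"ty":-0.15,"tz":7.8,"rx":0,"ry":0,"rz":0}])

```text
clock: 6.7
position: [0.5573, -0.2166, 0.1169]
tool_rot: [0.184, 0.983, -0.0, 0.0]
contact_force: [-0.6, -0.4, 0.4]
width: 0.0396
grip_force: 25.4
```

```bash
python3 - <<'E'
from h import *
f=bot.grab_frame("side"); t=bot.grab_frame("top")
a=cv2.resize(f["img"][130:280,320:480],(400,375)); b=cv2.resize(t["img"][185:335,380:540],(400,375))
cv2.imwrite("pics/c5.png",np.hstack([a,b])[:,:,::-1])
E
```

```text
(no output)
```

View pics/c5.png

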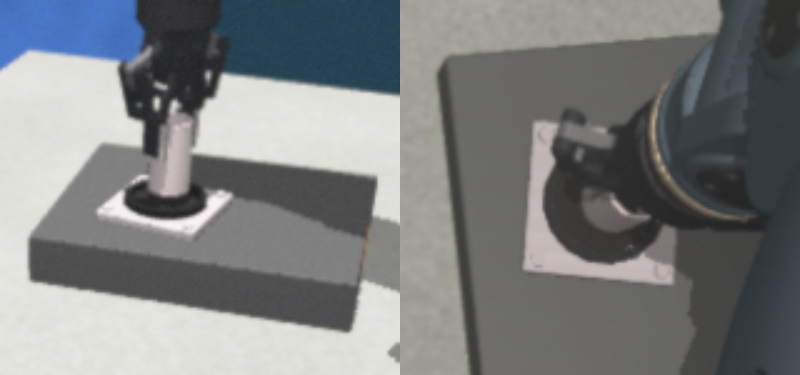

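The picture shows the sleeve's foot inside the rim (left half, foot near (170,195), rim centre (166,198)). I lower it slowly now.

>>> drive_tool(commands=[{"tx":0,"ty":0,"tz":0.2,"rx":0,"ry":0,"rz":0},{"tx":0,"ty":0,"tz":0.4,"rx":0,"ry":0,"rz":0},{"tx":0,"ty":0,"tz":0.6,"rx":0,"ry":0,"rz":0},{"tx":0,"ty":0,"tz":0.8,"rx":0,"ry":0,"rz":0},{"tx":0,"ty":0,"tz":0.9,"rx":0,"ry":0,"rz":0},{"tx":0,"ty":0,"tz":1,"rx":0,"ry":0,"rz":0},{"tx":0,"ty":0,"tz":1,"rx":0,"ry":0,"rz":0},{"tx":0,"ty":0,"tz":1,"rx":0,"ry":0,"rz":0}])

```text
clock: 7.6
position: [0.5569, -0.2165, 0.1064]
tool_rot: [0.184, 0.983, -0.0, 0.0]
contact_force: [0.1, 0.1, -1.1]
width: 0.0395
grip_force: 25.4
```

>>> drive_tool(commands=[{"tx":0,"ty":0,"tz":0.05,"rx":0,"ry":0,"rz":0},{"tx":0,"ty":0,"tz":0.1,"rx":0,"ry":0,"rz":0},{"tx":0,"ty":0,"tz":0.1,"rx":0,"ry":0,"rz":0},{"tx":0,"ty":0,"tz":0.1,"rx":0,"ry":0,"rz":0}])

```text
clock: 8.0
position: [0.5569, -0.2165, 0.1053]
tool_rot: [0.184, 0.983, -0.0, -0.0]
contact_force: [-0.7, -1.2, -0.3]
width: 0.0395
grip_force: 25.4
```

>>> drive_tool(commands=[{"tx":0,"ty":0,"tz":0.05,"rx":0,"ry":0,"rz":0},{"tx":0,"ty":0,"tz":0.1,"rx":0,"ry":0,"rz":0},{"tx":0,"ty":0,"tz":0.1,"rx":0,"ry":0,"rz":0},{"tx":0,"ty":0,"tz":0.1,"rx":0,"ry":0,"rz":0}])

```text
clock: 8.4
position: [0.5569, -0.2165, 0.1043]
tool_rot: [0.184, 0.983, -0.0, 0.0]
contact_force: [0.8, 0.7, 0.1]
width: 0.0398
grip_force: 25.4
```

>>> drive_tool(commands=[{"tx":0,"ty":0,"tz":0.03,"rx":0,"ry":0,"rz":0},{"tx":0,"ty":0,"tz":0.06,"rx":0,"ry":0,"rz":0},{"tx":0,"ty":0,"tz":0.06,"rx":0,"ry":0,"rz":0},{"tx":0,"ty":0,"tz":0.06,"rx":0,"ry":0,"rz":0}])

```text
clock: 8.8
position: [0.5569, -0.2165, 0.1039]
tool_rot: [0.184, 0.983, -0.0, 0.0]
contact_force: [0.5, 0.6, 2.5]
width: 0.0394
grip_force: 25.6
```

>>> drive_tool(commands=[{"tx":0,"ty":0,"tz":0.03,"rx":0,"ry":0,"rz":0},{"tx":0,"ty":0,"tz":0.03,"rx":0,"ry":0,"rz":0},{"tx":0,"ty":0,"tz":0.03,"rx":0,"ry":0,"rz":0}])

```text
clock: 9.1
position: [0.557, -0.2165, 0.1039]
tool_rot: [0.184, 0.983, -0.0, 0.0]
contact_force: [-1.5, 0.8, 4.9]
width: 0.0397
grip_force: 25.9
```

The foot rests on the floor: the force is rising to 4.9 N and the tool no longer sinks. I open the fingers.

>>> drive_tool(commands=[{"tx":0,"ty":0,"tz":0,"rx":0,"ry":0,"rz":0},{"tx":0,"ty":0,"tz":0,"rx":0,"ry":0,"rz":0},{"tx":0,"ty":0,"tz":0,"rx":0,"ry":0,"rz":0},{"tx":0,"ty":0,"tz":0,"rx":0,"ry":0,"rz":0},{"tx":0,"ty":0,"tz":0,"rx":0,"ry":0,"rz":0},{"tx":0,"ty":0,"tz":0,"rx":0,"ry":0,"rz":0},{"tx":0,"ty":0,"tz":0,"rx":0,"ry":0,"rz":0},{"tx":0,"ty":0,"tz":0,"rx":0,"ry":0,"rz":0}], hand=8.0)

```text
clock: 9.9
position: [0.5569, -0.2165, 0.1034]
tool_rot: [0.184, 0.983, -0.0, -0.0]
contact_force: [-1.2, 0.2, -0.0]
width: 0.0799
grip_force: 0.0
```

>>> drive_tool(commands=[{"tx":0,"ty":0,"tz":-1,"rx":0,"ry":0,"rz":0},{"tx":0,"ty":0,"tz":-3,"rx":0,"ry":0,"rz":0},{"tx":0,"ty":0,"tz":-5,"rx":0,"ry":0,"rz":0},{"tx":0,"ty":0,"tz":-8,"rx":0,"ry":0,"rz":0},{"tx":0,"ty":0,"tz":-11,"rx":0,"ry":0,"rz":0},{"tx":0,"ty":0,"tz":-13,"rx":0,"ry":0,"rz":0},{"tx":0,"ty":0,"tz":-14,"rx":0,"ry":0,"rz":0},{"tx":0,"ty":0,"tz":-14,"rx":0,"ry":0,"rz":0},{"tx":0,"ty":0,"tz":-14,"rx":0,"ry":0,"rz":0}])

```text
clock: 10.8
position: [0.5566, -0.2164, 0.2427]
tool_rot: [0.184, 0.983, 0.0, -0.0]
contact_force: [0.0, 0.4, 0.3]
width: 0.0801
grip_force: 0.0
```

```bash
python3 - <<'E'
from h import *
f=bot.grab_frame("side"); t=bot.grab_frame("wrist")
a=cv2.resize(f["img"][130:400,190:480],(400,372)); b=cv2.resize(t["img"],(400,300))
o=np.zeros((372,800,3),np.uint8); o[:,:400]=a; o[:300,400:]=b
cv2.imwrite("pics/c6.png",o[:,:,::-1]); print(bot.observe()["clock"])
E
```

```text
10.9
```

View pics/c6.png

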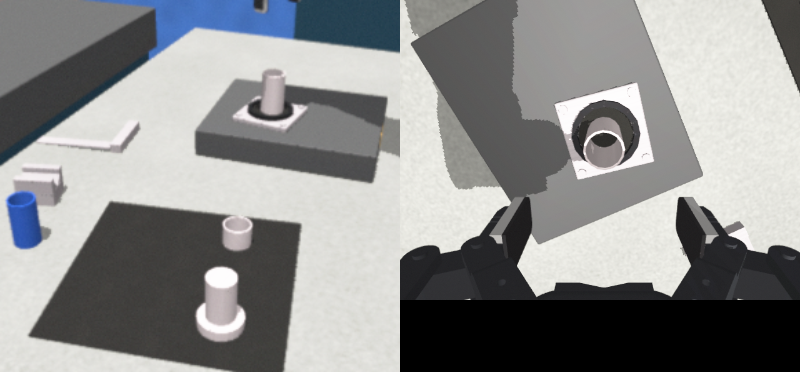

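The sleeve stands upright inside the rim (side crop (272,92), wrist crop (604,145)). The collar (237,232) and plug (220,303) still stand on the mat, and the gripper is clear.

```bash
python3 -c "
from cell import bot
print(bot.job_done())"
```

```text
the job is handed in; nothing more can be done
None
```

The sleeve was gripped at about 25 N (highest reading 25.9 N) and now stands upright inside the nest's rim, released. The collar and plug were left where they stood, and I handed the job in at about 11 s on the robot's clock.

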